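# Scan in a dongle and hold it pressed into the programming cradle

### The arm

A 7-joint arm with a two-finger parallel gripper is mounted at the origin on the work surface; the furniture and walls round the work are solid. World frame = base frame: x ahead of the robot, y to its left, z up, the work surface at z = 0. Lengths are in m, angles in rad, forces in N, time in s.
With the tool pointing down it reaches from about 0.4 to 0.85 m from the base axis. Payload 4.5 kg.
Tool frame: the origin (TCP) lies at the very end of the fingers, on their centre line; the grasp point (between the pads) lies 19 mm behind it (r.grip_point_offset is the distance from the TCP to the grasp point, in m); z points along the fingers, y is the line along which they close (so a half turn about z gives the same grasp; the last joint's range is limited). The gripper opens to 88 mm and grips with 3 to 60 N. Pads are 18 mm wide; open, the fingers measure 123 mm over their backs; the gripper's body (75 mm by 187 mm) begins 45 mm behind the grasp point.
Start: joints at [1.279, 0.689, -0.195, 1.565, 0.157, 0.902, -0.215], TCP at [0.2, -0.592, 0.239] pointing down, gripper open.
Joint ranges: [-3.01, 3.01], [-0.46, 2.08], [-1.47, 1.51], [0.13, 2.56], [-1, 4.14], [0.04, 2.09], [-2.66, 2.66]. Speed limits (rad/s): [2.57, 2.57, 3.14, 3.14, 3.14, 3.14, 3.14].

### API

Orientations are given as a rotation vector (axis times angle).
In Python, from plant import r, grab_frame, finder gives the robot as it stands.
- The arm moves only by the shell command python3 -m pendant 'ROWS'. ROWS is JSON, a list of rows, each an object of numbers: "dx", "dy", "dz": the shift along the tool's x, y, z in m; "roll": the turn about the tool's z in degrees; "jaw": the closure, from 0 (fully open) to 1 (shut). A call has 1 to 8 rows; each row shifts and turns the commanded pose from where the row before left it, along the tool's axes as they then stand; what a row does not reach is not made up. A row lasts 1/10 s, in which the tool goes at most 50 mm and 8.59 degrees, less where a joint would pass 70% of its speed; a pose out of reach is approached as far as the arm can. A call with a gripper value outside its range is refused whole. The fingers move at their own pace and stop on an object; the grip force is fixed at half the most. Time passes only in rows, so rows that do not move let the fingers close. It gives the time, the measured TCP pose, the force, the opening and the grip force at its end, in the units of the state.
- r.state(): the state, without advancing time (a new reading comes with each control period).
- grab_frame(name): name is "scene" or "top" or "wrist"; returns a dict with "pixels" (400x640x3 uint8, red, green, blue), "intrinsics" (3x3 intrinsics, pixels), "R" (3x3) and "t" (3): a world point X has camera coordinates R X + t; the wrist camera has in their place "T_tool_cam" (4x4, takes a point from camera to tool coordinates, whose origin is the TCP and whose axes are the flange's). Camera axes: x right, y down, z forward; pixel columns grow to the right and rows downward; lengths in m; the calibration is good to about 2 mm. A picture is of the moment at which its call begins: read the wrist's pose just before it. There is no depth.
- r.close_job(): hands the job in; it is judged then, once.
Trained networks look in the newest picture that a camera, given by its name, has taken for a name from the list of things; names that differ only in an ending like _2 or _b are one class to them, and where a whole thing is asked for, a point or a joint stands for the part that bears it (a point fixed in the world has none). Each returns a list of dicts, best first, with "conf" (0 to 1); they miss things now and then, are a little off and sometimes report something else, mostly with a low value. They report only what shows in the picture. A call takes as long as a camera call. They do not tell look-alikes from the thing itself.
- finder.outline_of(camera, label): "mask" (400x640 bool, what is visible of it) and "position" ([row, column] in pixels, amid what is visible of it).
- finder.landmark_of(camera, label): "position" ([row, column] in pixels: a listed point, or the origin of a listed thing).
The state is a dict: "time": time; "joint_pos": joint angles; "qvel": joint speeds; "joint_efforts": joint torques, N m; "position": TCP position; "tool_rot": TCP orientation; "contact_force": force on the tool from outside, world axes, zero at the start; "moment": the same for the moment, N m; "width": opening from 0.0 (shut) to 1.0 (fully open); "grip_force": force on a finger pad.
Only numpy, scipy, OpenCV 4.12 (cv2) and the standard library are available. Lean on these libraries where they do the work, as an engineer would, in place of code of your own. Each camera call takes 0.05 s, during which the arm holds its last target. There are 200 camera calls.

### The job

Pick up the black programming dongle and show it to the reader: hold it level and still, centred about 4 cm above the round green window, for a good second. Then lay it on the cradle's grey bed and push it, silver plug first, in under the blue lip until the sprung orange contact block behind it is pressed fully back. Finish while still holding the dongle pressed home like that (do not let go), and leave the jar, flux bottle, solder spool, carton and tape roll where they are.

Things in the scene. Friction and masses are not known exactly. Their poses are not given: they have to be found in the camera images.
- dongle_centre (a point): centre (half-way up, half-way along) of the programming dongle: a flat black stick, 56 long x 17 wide x 9 high mm including its silver plug at one end; rigid and for grasping a plain box of that size; loose, 20 g, lying flat on the bench. Its own -y axis runs along its length towards the silver plug (which points roughly away from the robot), z is up.
- dongle_plug (a point): middle of the front face of the dongle's silver plug, 28 mm from dongle_centre along the dongle's -y.
- cradle: programming cradle, fixed on the bench: a grey plate 105 mm long (x = -50 to +55) and 76 mm wide (y) whose flat bed is 8 mm above the bench; origin at bench level under the bed's middle line. Its +x is the way the dongle is pushed, roughly away from the robot. The bed is open on all sides from x = -50 to +21 mm; from +21 to +60 mm stands the pocket (see cradle_mouth).
- cradle_mouth (a point): mouth of the pocket on the bed, 26 mm ahead of the cradle's origin along its x. Two aluminium cheeks with inner faces 10 mm and outer faces 20 mm either side of the middle line, flared over x = 21 to 28 mm, bridged by the blue lip: underside 12 mm above the bed with a bevelled front edge at x = 21 mm, top 21 mm above the bed.
- plunger (a joint): travel of the sprung orange contact block in the pocket, m: 0 at rest, 0.006 pressed fully back against its stop. It slides along the cradle's +x; the spring gives about 3 N at rest and 8 N at the stop.
- plunger_face (a point): middle of the contact block's front face, 5 mm above the bed; at rest 29 mm ahead of the cradle's origin along its x, 35 mm when fully back. The dongle pressed home thus has its centre 7 mm ahead of the cradle's origin and its front 14 mm inside the pocket, so it has to be held at or behind its middle.
- camera_scope: fixed, in the way: the camera microscope, 430 mm high, with a large upright black screen (edge-on to the robot, running along x) on the side of the work. Dongle, reader and cradle all lie on the left (+y) of the screen; a robot that starts on the right has to lift the gripper well above 430 mm to cross over. Screen and post cover about x = 0.15 to 0.6 m, y = -0.3 to 0 m, the flat foot reaches y = +0.03 m.
- reader_window (a point): centre of the round green window (36 mm across) on top of the reader, a fixed black square puck 56 x 56 x 16 mm; 17 mm above the bench.
- screw_jar: bystander, to be left alone: jar of small screws with a black lid, 43 mm wide, 46 mm high; origin at the centre of its underside
- flux_bottle: bystander, to be left alone: amber flux bottle with a white nozzle, 36 mm wide, 92 mm high; origin at the centre of its underside
- solder_spool: bystander, to be left alone: white spool of solder wire, 56 mm wide, 36 mm high; origin at the centre of its underside
- label_box: bystander, to be left alone: small brown carton, 45 x 63 x 32 mm; origin at the centre of its underside
- tape_green: bystander, to be left alone: roll of green masking tape, 72 mm wide, 18 mm high; origin at the centre of its underside
Not all that is in view belongs to the job. Of the things like the part that bears reader_window, leave any that is red; of the rest the smaller one is meant. What is shaped like the part that bears dongle_centre but turquoise is not meant.

How it is judged:
By the outcome, as a careful person would: the job done as asked, in the order asked, and still so for the second after the job is handed in, while the arm keeps its last pose, push and grip.
It also fails if it takes over 58 s, if anything falls off the work surface, if the arm or the gripper's body presses on something with over 40 N, if the wrist force passes 120 N, or if a joint passes its speed limit or range.

## Working session

There is one attempt and no reset: what is moved stays moved. The work goes in short steps, Python scripts to look and compute and a shell command to move; the robot and the scene stay as the last step left them, time stands still between calls to the robot, and variables do not carry over. Pictures are saved under pics/ and viewed, at most 10 in all, crops included, and the job is handed in when it is done.

```bash
ls; mkdir -p pics; cat > h.py <<'E'
import numpy as np,cv2
from scipy.spatial.transform import Rotation as Ro
from plant import r,grab_frame,finder
def grab(n):
    s=r.state(); f=grab_frame(n)
    if 'R' in f: f['Rw']=np.array(f['R']).T; f['c']=-f['Rw']@np.array(f['t'])
    else:
        T=np.array(f['T_tool_cam']); R=Ro.from_rotvec(s['tool_rot']).as_matrix()
        f['Rw']=R@T[:3,:3]; f['c']=R@T[:3,3]+np.array(s['position'])
    return f
def ray(f,rc):
    d=np.linalg.solve(np.array(f['intrinsics']),[rc[1],rc[0],1.]); return f['c'],f['Rw']@d
def atz(f,rc,z):
    c,d=ray(f,rc); return c+d*(z-c[2])/d[2]
def save(f,name,crop=None,sc=1):
    im=f['pixels'][:,:,::-1]
    if crop: im=im[crop[0]:crop[1],crop[2]:crop[3]]
    cv2.imwrite('pics/'+name,cv2.resize(im,None,fx=sc,fy=sc,interpolation=cv2.INTER_CUBIC))
E
python3 - <<'E'
from h import *
np.set_printoptions(precision=4,suppress=True)
Z={'dongle_centre':.0045,'dongle_plug':.0045,'cradle':0,'cradle_mouth':.008,'plunger_face':.013,'reader_window':.017}
fs=[]
for n in('top','scene'):
    f=grab(n); save(f,n+'.png'); print(n,f['c'],f['Rw'][:,2])
    for k,z in Z.items():
        for d in finder.landmark_of(n,k): print(k,round(d['conf'],2),np.array(d['position']),atz(f,d['position'],z)[:2])
    for k in('dongle_centre','reader_window','screw_jar','flux_bottle','solder_spool','label_box','tape_green'):
        for d in finder.outline_of(n,k): print('out',k,round(d['conf'],2),np.array(d['position']),d['mask'].sum(),atz(f,d['position'],.01)[:2])
print(r.state())
E
```

```text
pics
top [ 0.3967 -0.0093  1.3903] [ 0.0937  0.0064 -0.9956]
dongle_centre 0.57 [235.3 289.7] [0.4182 0.0879]
dongle_centre 0.4 [200.5 281.1] [0.5259 0.1142]
dongle_plug 0.66 [205.  272.4] [0.5121 0.1412]
dongle_plug 0.42 [230.8 281.8] [0.4322 0.1122]
cradle 0.9 [160.6 268.3] [0.6522 0.1546]
cradle_mouth 0.7 [151.4 266.3] [0.6799 0.1599]
reader_window 0.86 [199.1 381.7] [ 0.526  -0.1953]
reader_window 0.83 [218.1 252.9] [0.4715 0.1995]
reader_window 0.76 [167.4 315.5] [0.6263 0.0067]
out dongle_centre 0.63 [203.  281.9] 87 [0.5176 0.1113]
out reader_window 0.89 [169.6 313.7] 298 [0.6207 0.0124]
out reader_window 0.65 [216.9 252.6] 381 [0.4756 0.2015]
out reader_window 0.64 [199.6 381.7] 547 [ 0.5251 -0.1962]
out reader_window 0.42 [232.1 287.8] 84 [0.4279 0.0933]
out screw_jar 0.67 [256.9 257.8] 190 [0.3533 0.1851]
out flux_bottle 0.54 [141.1 338.5] 134 [ 0.7097 -0.0657]
out flux_bottle 0.37 [279.  233.3] 280 [0.2874 0.2593]
out solder_spool 0.87 [128.7 251.6] 288 [0.7521 0.2059]
out solder_spool 0.61 [220. 252.] 305 [0.466  0.2033]
out label_box 0.76 [161.6 374.5] 323 [ 0.6438 -0.17
[... 812 characters left out ...]
 0.7206 -0.069 ]
out solder_spool 0.87 [214.3 191.3] 491 [0.7693 0.2005]
out label_box 0.52 [147.2 310.8] 108 [ 0.6595 -0.1407]
out tape_green 0.88 [363.5 335.5] 619 [0.2813 0.2581]
{'time': 1.4, 'joint_pos': array([ 1.2788,  0.6891, -0.1946,  1.5653,  0.1573,  0.9025, -0.2151]), 'qvel': array([ 0.0013,  0.0001, -0.0009,  0.0012, -0.0011,  0.0015,  0.0011]), 'joint_efforts': array([ -0.0015, -52.7497,  -1.2675, -15.3745,  -0.0519,  -0.0008,
         0.    ]), 'position': array([ 0.2001, -0.5921,  0.2387]), 'tool_rot': array([3.0999, 0.5096, 0.0001]), 'contact_force': array([ 0.0577,  1.0468, -0.2566]), 'moment': array([0.0041, 0.0255, 0.0624]), 'grip_force': 0.0, 'width': 1.0016880646395567}
```

View pics/top.png

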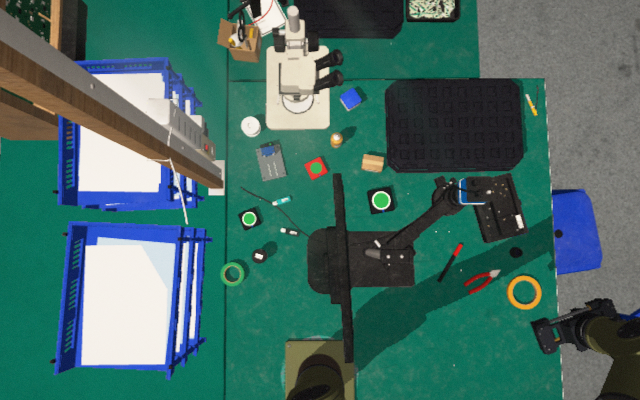

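```bash
python3 - <<'E'
import cv2
a=cv2.imread('pics/scene.png')[170:330,210:370]; cv2.imwrite('pics/sc2.png',cv2.resize(a,(800,800))[:600] if 0 else cv2.resize(a,(600,600),interpolation=cv2.INTER_CUBIC))
E
```

```text
(no output)
```

View pics/sc2.png

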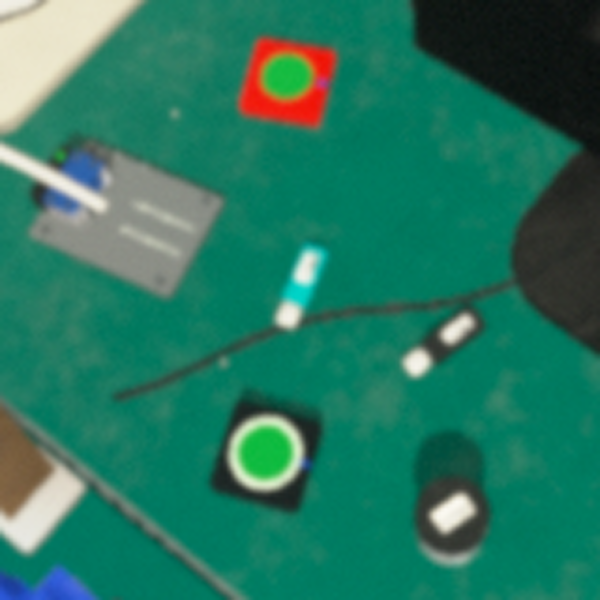

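The top view shows three readers: black at (218,253), red at (167,316), and a bigger black one at (199,382). It shows two sticks: turquoise at (200,281) and black at (231,288). By the description I want the black stick, which is at (261,331) in the scene view, with its plug towards lower left, and the small black reader left of the screen at (289,278). The crop confirms both. I'll check the overhead structures in the full scene view.

View pics/scene.png

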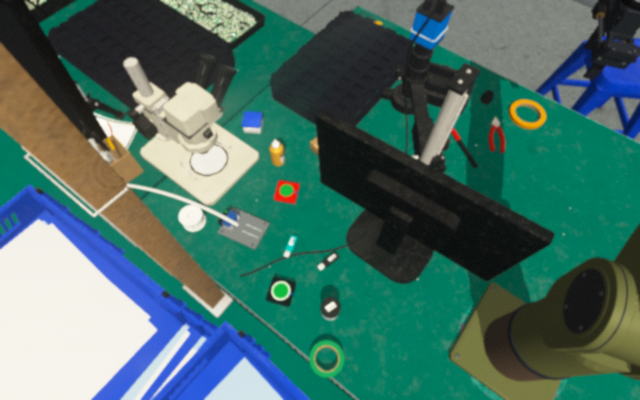

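```bash
python3 - <<'E'
from h import *
np.set_printoptions(precision=4,suppress=True)
ft=grab('top');fs=grab('scene')
def tri(a,b):
    c1,d1=ray(ft,a);c2,d2=ray(fs,b);d1=d1/np.linalg.norm(d1);d2=d2/np.linalg.norm(d2)
    s,t=np.linalg.lstsq(np.c_[d1,-d2],c2-c1,rcond=None)[0];p,q=c1+d1*s,c2+d2*t;return (p+q)/2,np.linalg.norm(p-q)
for n,a,b in [('cable tip',(222,187),(221,238)),('cable root',(160,170),(185,127)),('bracket lowend',(194,222),(316,222)),
 ('dongle',(235.3,289.7),(261.4,330.9)),('plug',(230.8,281.8),(267.4,316.5)),('cr',(160.6,268.3),(227.6,242.6)),('mouth',(151.4,266.3),(219.8,233.7)),('win',(218.1,252.9),(288.7,278.5))]: print(n,*tri(a,b))
E
```

```text
cable tip [0.4371 0.2537 0.5072] 0.0031155830101509646
cable root [0.5637 0.2935 0.5018] 0.00154350899732434
bracket lowend [ 0.5655  0.3274 -0.1052] 0.015070937916027797
dongle [0.4192 0.0877 0.0156] 0.00250236077969332
plug [0.4365 0.1146 0.0019] 0.009411221895169993
cr [0.6474 0.1512 0.0094] 0.007547157593427275
mouth [0.6714 0.1541 0.0285] 0.01057355367496432
win [ 0.4768  0.2058 -0.0072] 0.009493734397257342
```

```bash
python3 -m pendant '[{"dz":-0.045,"roll":-5.5},{"dz":-0.045,"roll":-5.5},{"dz":-0.045,"roll":-5.5},{"dz":-0.045,"roll":-5.5},{"dz":-0.045,"roll":-5.5},{"dz":-0.045,"roll":-5.5},{"dz":-0.045,"roll":-5.5},{"dz":-0.035}]'
cat > to.py <<'E'
import sys
from h import *
def to(x,y,z,yaw=None,tilt=False):
    s=r.state(); R=Ro.from_rotvec(s['tool_rot']).as_matrix()
    d=R.T@(np.array([x,y,z])-s['position']); a=np.degrees(np.arctan2(R[1,0],R[0,0]))
    print('t %.2f d(mm) %s yaw %.2f roll %s zaxis %s pos %s F %s w %.4f g %.1f'%(s['time'],np.round(d*1000,1),a,None if yaw is None else round(a-yaw,2),np.round(R[:,2],3),np.round(s['position'],4),np.round(s['contact_force'],1),s['width'],s['grip_force']))
if __name__=='__main__': to(*map(float,sys.argv[1:]))
E
python3 to.py .5 -.3 .58 60
```

```text
t 1.50 d(mm) [ 377.7 -180.7 -341.3] yaw 18.67 roll -41.33 zaxis [ 0. -0. -1.] pos [ 0.2001 -0.5921  0.2388] F [-1.3  0.2  0.5] w 0.9979 g 0.0schema error: expected keys dx, dy, dz, roll, jaw
```

```bash
python3 -m pendant '[{"dx":0,"dy":0,"dz":-0.045,"roll":-5.5,"jaw":0},{"dx":0,"dy":0,"dz":-0.045,"roll":-5.5,"jaw":0},{"dx":0,"dy":0,"dz":-0.045,"roll":-5.5,"jaw":0},{"dx":0,"dy":0,"dz":-0.045,"roll":-5.5,"jaw":0},{"dx":0,"dy":0,"dz":-0.045,"roll":-5.5,"jaw":0},{"dx":0,"dy":0,"dz":-0.045,"roll":-5.5,"jaw":0},{"dx":0,"dy":0,"dz":-0.045,"roll":-5.5,"jaw":0},{"dx":0,"dy":0,"dz":-0.03,"roll":0,"jaw":0}]'
python3 to.py .5 -.3 .58 60
```

```text
time: 2.3
position: [0.1999, -0.592, 0.5874]
tool_rot: [2.754, 1.503, 0.0]
contact_force: [-0.1, -0.2, -0.0]
width: 0.996
grip_force: 0.0
t 2.30 d(mm) [407.9  94.5   7. ] yaw 57.26 roll -2.74 zaxis [ 0.002 -0.004 -1.   ] pos [ 0.1999 -0.592   0.5874] F [-0.1 -0.2 -0. ] w 0.9957 g 0.0
```

```bash
python3 -m pendant '[{"dx":0.045,"dy":0.0105,"dz":0,"roll":0,"jaw":0},{"dx":0.045,"dy":0.0105,"dz":0,"roll":0,"jaw":0},{"dx":0.045,"dy":0.0105,"dz":0,"roll":0,"jaw":0},{"dx":0.045,"dy":0.0105,"dz":0,"roll":0,"jaw":0},{"dx":0.045,"dy":0.0105,"dz":0,"roll":0,"jaw":0},{"dx":0.045,"dy":0.0105,"dz":0,"roll":0,"jaw":0},{"dx":0.045,"dy":0.0105,"dz":0,"roll":0,"jaw":0},{"dx":0.045,"dy":0.0105,"dz":0,"roll":0,"jaw":0}]'
python3 to.py .44 .08 .58 60
```

```text
time: 3.1
position: [0.4667, -0.3337, 0.5839]
tool_rot: [2.758, 1.502, -0.0]
contact_force: [0.4, -0.9, 0.3]
width: 1.002
grip_force: 0.0
t 3.10 d(mm) [ 333.1 -246.9    3.7] yaw 57.15 roll -2.85 zaxis [ 0.    -0.001 -1.   ] pos [ 0.4667 -0.3337  0.5839] F [ 0.4 -0.9  0.3] w 1.0016 g 0.0
```

```bash
python3 -m pendant '[{"dx":0.038,"dy":-0.028,"dz":0,"roll":0,"jaw":0},{"dx":0.038,"dy":-0.028,"dz":0,"roll":0,"jaw":0},{"dx":0.038,"dy":-0.028,"dz":0,"roll":0,"jaw":0},{"dx":0.038,"dy":-0.028,"dz":0,"roll":0,"jaw":0},{"dx":0.038,"dy":-0.028,"dz":0,"roll":0,"jaw":0},{"dx":0.038,"dy":-0.028,"dz":0,"roll":0,"jaw":0},{"dx":0.038,"dy":-0.028,"dz":0,"roll":0,"jaw":0},{"dx":0.038,"dy":-0.028,"dz":0,"roll":0,"jaw":0}]'
python3 to.py .42 .085 .58 60
python3 - <<'E'
from h import *
f=grab('wrist'); print(np.array(f['T_tool_cam']).round(3))
E
```

```text
time: 3.9
position: [0.4417, 0.0435, 0.584]
tool_rot: [2.758, 1.502, 0.001]
contact_force: [1.2, 0.4, -0.5]
width: 1.0
grip_force: 0.0
t 3.90 d(mm) [ 23.1 -40.8   3.9] yaw 57.14 roll -2.86 zaxis [ 0.001 -0.001 -1.   ] pos [0.4417 0.0435 0.584 ] F [ 1.2  0.4 -0.5] w 1.0002 g 0.0
[[-0.001 -0.951 -0.308  0.081]
 [ 1.    -0.    -0.     0.   ]
 [ 0.    -0.308  0.951 -0.146]
 [ 0.     0.     0.     1.   ]]
```

```bash
python3 -m pendant '[{"dx":0.006,"dy":-0.01,"dz":0.042,"roll":0,"jaw":0},{"dx":0.006,"dy":-0.01,"dz":0.042,"roll":0,"jaw":0},{"dx":0.006,"dy":-0.01,"dz":0.042,"roll":0,"jaw":0},{"dx":0.006,"dy":-0.01,"dz":0.042,"roll":0,"jaw":0},{"dx":0,"dy":0,"dz":0.042,"roll":0,"jaw":0},{"dx":0,"dy":0,"dz":0.042,"roll":0,"jaw":0},{"dx":0,"dy":0,"dz":0.042,"roll":0,"jaw":0},{"dx":0,"dy":0,"dz":0.042,"roll":0,"jaw":0}]'
python3 -m pendant '[{"dx":0,"dy":0,"dz":0.01,"roll":0,"jaw":0.1},{"dx":0,"dy":0,"dz":0,"roll":0,"jaw":0.2}]'
python3 to.py .42 .085 .2 60
python3 - <<'E'
from h import *
np.set_printoptions(precision=4,suppress=True)
f=grab('wrist'); save(f,'w1.png')
for k,z in {'dongle_centre':.0045,'dongle_plug':.0045,'cradle':0,'cradle_mouth':.008,'plunger_face':.013,'reader_window':.017}.items():
    for d in finder.landmark_of('wrist',k): print(k,round(d['conf'],2),np.array(d['position']),atz(f,d['position'],z)[:2])
for d in finder.outline_of('wrist','dongle_centre'):
    c=cv2.findContours(d['mask'].astype(np.uint8),0,1)[0]; c=max(c,key=cv2.contourArea)
    w=np.array([atz(f,(p[0][1],p[0][0]),.006)[:2] for p in c],np.float32)
    print(round(d['conf'],2),d['position'],cv2.minAreaRect(w*1000))
E
```

```text
time: 4.75
position: [0.422, 0.0833, 0.2465]
tool_rot: [2.759, 1.503, 0.002]
contact_force: [1.1, -0.1, -0.2]
width: 1.0
grip_force: 0.0
time: 4.95
position: [0.4214, 0.0833, 0.2372]
tool_rot: [-2.758, -1.503, 0.004]
contact_force: [-0.0, 0.2, 0.6]
width: 0.845
grip_force: 0.0
t 4.95 d(mm) [ 0.7 -2.  37.2] yaw 57.19 roll -2.81 zaxis [-0.002 -0.001 -1.   ] pos [0.4214 0.0833 0.2372] F [-0.   0.2  0.6] w 0.8450 g 0.0
dongle_centre 0.89 [ 91.2 383.4] [0.5249 0.1149]
dongle_centre 0.77 [156.6 323.5] [0.431  0.0897]
dongle_plug 0.58 [ 72.4 368.1] [0.5205 0.1406]
reader_window 0.83 [129.6 514.3] [0.6236 0.0037]
reader_window 0.61 [ 33.8 289.9] [0.4709 0.215 ]
0.88 [95.0, 386.0] ((525.414794921875, 113.136962890625), (17.54930305480957, 56.50525665283203), 17.784488677978516)
0.82 [161.2, 325.2] ((430.3394775390625, 87.89561462402344), (56.6446647644043, 18.88397789001465), 76.06553649902344)
0.29 [18.4, 459.6] ((634.2531127929688, 142.9775848388672), (83.39065551757812, 75.52212524414062), 12.591092109680176)
```

View pics/w1.png

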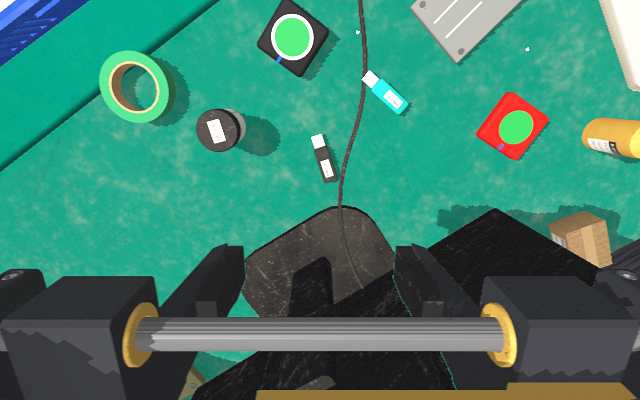

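```bash
python3 -m pendant '[{"dx":0,"dy":0.0,"dz":0.03,"roll":-6,"jaw":0.5},{"dx":0,"dy":0,"dz":0.03,"roll":-6,"jaw":0.5},{"dx":0,"dy":0,"dz":0.03,"roll":-6,"jaw":0.5},{"dx":0,"dy":-0.007,"dz":0.03,"roll":0,"jaw":0.5},{"dx":0,"dy":0,"dz":0.018,"roll":0,"jaw":0.5},{"dx":0,"dy":0,"dz":0,"roll":0,"jaw":0.5}]'
cat > dg.py <<'E'
from h import *
f=grab('wrist')
for d in finder.outline_of('wrist','dongle_centre'):
    c=cv2.findContours(d['mask'].astype(np.uint8),0,1)[0]; c=max(c,key=cv2.contourArea)
    w=np.array([atz(f,(p[0][1],p[0][0]),.007)[:2] for p in c],np.float32)
    print(round(d['conf'],2),d['position'],cv2.minAreaRect(w*1000))
for k in('dongle_centre','dongle_plug'):
    for d in finder.landmark_of('wrist',k): print(k,round(d['conf'],2),np.array(d['position']),atz(f,d['position'],.0045)[:2])
E
python3 dg.py; python3 to.py .4283 .0812 .1 76
```

```text
time: 5.95
position: [0.4143, 0.0853, 0.0984]
tool_rot: [-2.488, -1.918, 0.005]
contact_force: [0.2, -0.1, -0.5]
width: 0.506
grip_force: 0.0
0.8 [131.5, 457.5] ((524.8132934570312, 113.53653717041016), (19.39659881591797, 58.338844299316406), 18.446706771850586)
0.59 [197.5, 337.2] ((430.17108154296875, 88.48458099365234), (56.186885833740234, 16.993330001831055), 75.6385498046875)
0.55 [25.8, 86.7] ((296.2058410644531, 242.25132751464844), (30.85177993774414, 82.865966796875), 75.18016815185547)
dongle_centre 0.86 [131.5 459.5] [0.52568933 0.11244574]
dongle_centre 0.81 [194.3 339.2] [0.43108659 0.08861031]
dongle_plug 0.83 [ 96.  446.6] [0.52012515 0.13903275]
dongle_plug 0.63 [157.6 342.9] [0.44041202 0.11537077]
t 6.15 d(mm) [-1.1 13.   0.7] yaw 75.14 roll -0.86 zaxis [ 0.002  0.001 -1.   ] pos [0.416  0.0856 0.1007] F [ 0.2  0.3 -0.5] w 0.4993 g 0.0
```

```bash
python3 -m pendant '[{"dx":-0.001,"dy":0.013,"dz":0.02,"roll":-0.4,"jaw":0.5},{"dx":0,"dy":0,"dz":0.03,"roll":0,"jaw":0.5},{"dx":0,"dy":0,"dz":0.02,"roll":0,"jaw":0.5},{"dx":0,"dy":0,"dz":0,"roll":0,"jaw":0.5},{"dx":0,"dy":0,"dz":0,"roll":0,"jaw":0.5}]'
python3 dg.py; python3 to.py .4286 .0817 .002 75.5
```

```text
time: 6.65
position: [0.4297, 0.0808, 0.0429]
tool_rot: [2.482, 1.923, 0.001]
contact_force: [0.4, -0.5, -0.1]
width: 0.5
grip_force: 0.0
0.88 [224.4, 313.0] ((430.2999267578125, 88.3671875), (57.493900299072266, 17.911367416381836), 75.44585418701172)
0.59 [145.3, 471.0] ((524.5118408203125, 113.66458892822266), (18.318599700927734, 56.97105026245117), 17.59484100341797)
dongle_centre 0.8 [143.7 470.2] [0.52525047 0.11198616]
dongle_plug 0.78 [174.6 319.7] [0.43942411 0.11591369]
dongle_plug 0.71 [ 97.2 451.5] [0.51834461 0.1393914 ]
t 6.85 d(mm) [ 0.8 -1.2 40.9] yaw 75.51 roll 0.01 zaxis [ 0.002 -0.001 -1.   ] pos [0.4295 0.0807 0.0429] F [ 1.2 -0.1 -0.4] w 0.4998 g 0.0
```

```bash
python3 -m pendant '[{"dx":0.001,"dy":-0.001,"dz":0.015,"roll":0,"jaw":0.5},{"dx":0,"dy":0,"dz":0.015,"roll":0,"jaw":0.5},{"dx":0,"dy":0,"dz":0.008,"roll":0,"jaw":0.5},{"dx":0,"dy":0,"dz":0.002,"roll":0,"jaw":0.5},{"dx":0,"dy":0,"dz":0,"roll":0,"jaw":0.5}]'
python3 to.py .4286 .0817 .002 75.5
```

```text
time: 7.35
position: [0.4259, 0.0792, 0.014]
tool_rot: [-2.483, -1.925, 0.019]
contact_force: [0.1, -0.4, -0.7]
width: 0.502
grip_force: 0.0
t 7.35 d(mm) [ 3.2  2.1 11.9] yaw 75.57 roll 0.07 zaxis [-0.01  -0.007 -1.   ] pos [0.4259 0.0792 0.014 ] F [ 0.1 -0.4 -0.7] w 0.5025 g 0.0
```

```bash
python3 -m pendant '[{"dx":0,"dy":0,"dz":0,"roll":0,"jaw":0.7},{"dx":0,"dy":0,"dz":0,"roll":0,"jaw":0.85},{"dx":0,"dy":0,"dz":0,"roll":0,"jaw":1},{"dx":0,"dy":0,"dz":0,"roll":0,"jaw":1},{"dx":0,"dy":0,"dz":0,"roll":0,"jaw":1},{"dx":0,"dy":0,"dz":0,"roll":0,"jaw":1}]'
python3 to.py .4286 .0817 .002 75.5; python3 dg.py
```

```text
time: 7.95
position: [0.4259, 0.0794, 0.0139]
tool_rot: [2.482, 1.926, -0.019]
contact_force: [0.2, 0.5, -0.6]
width: 0.007
grip_force: 0.0
t 7.95 d(mm) [ 3.   2.1 11.8] yaw 75.62 roll 0.12 zaxis [-0.009 -0.008 -1.   ] pos [0.4259 0.0794 0.0139] F [ 0.2  0.5 -0.6] w 0.0069 g 0.0
0.97 [219.1, 321.8] ((433.4339294433594, 101.08368682861328), (31.326417922973633, 16.796213150024414), 75.79142761230469)
0.84 [148.2, 506.8] ((524.2958374023438, 113.62039184570312), (19.295509338378906, 58.44667053222656), 17.769798278808594)
dongle_centre 0.88 [237.8 320.8] [0.42946142 0.08888359]
dongle_centre 0.85 [144.7 508.4] [0.52617232 0.11357647]
dongle_plug 0.86 [185.9 327. ] [0.43927018 0.11507298]
dongle_plug 0.6 [ 89.1 486.3] [0.51850399 0.14095477]
```

```bash
python3 -c "
from plant import r; print(r.state()['joint_pos'].round(3))"; python3 -m pendant '[{"dx":0,"dy":0,"dz":0,"roll":0,"jaw":0.5},{"dx":0,"dy":0,"dz":0,"roll":0,"jaw":0.5},{"dx":0.003,"dy":0.002,"dz":0.0,"roll":0,"jaw":0.5},{"dx":0,"dy":0,"dz":0.004,"roll":0,"jaw":0.5},{"dx":0,"dy":0,"dz":0.004,"roll":0,"jaw":0.5},{"dx":0,"dy":0,"dz":0,"roll":0,"jaw":0.5}]'
python3 to.py .4286 .0817 .002 75.5;python3 -c "
from plant import r; print(r.state()['joint_pos'].round(3))"
```

```text
[-0.159  0.93  -0.219  2.256  1.684  0.181 -2.23 ]
time: 8.75
position: [0.4283, 0.0816, 0.0052]
tool_rot: [-2.482, -1.925, 0.02]
contact_force: [-0.2, 0.7, -0.1]
width: 0.495
grip_force: 0.0
t 8.75 d(mm) [0.2 0.4 3.2] yaw 75.60 roll 0.1 zaxis [-0.01  -0.007 -1.   ] pos [0.4283 0.0816 0.0052] F [-0.2  0.7 -0.1] w 0.4953 g 0.0
[-0.147  0.951 -0.242  2.245  1.708  0.203 -2.255]
```

```bash
python3 -m pendant '[{"dx":0,"dy":0,"dz":0.003,"roll":0,"jaw":0.5},{"dx":0,"dy":0,"dz":0.0,"roll":0,"jaw":0.5}]'; python3 to.py .4286 .0817 .002 75.5
python3 -m pendant '[{"dx":0,"dy":0,"dz":0,"roll":0,"jaw":0.7},{"dx":0,"dy":0,"dz":0,"roll":0,"jaw":0.85},{"dx":0,"dy":0,"dz":0,"roll":0,"jaw":1},{"dx":0,"dy":0,"dz":0,"roll":0,"jaw":1},{"dx":0,"dy":0,"dz":0,"roll":0,"jaw":1}]'
python3 to.py .4286 .0817 .002 75.5
```

```text
time: 8.95
position: [0.4283, 0.0816, 0.0024]
tool_rot: [-2.482, -1.925, 0.02]
contact_force: [-0.7, -0.2, -0.1]
width: 0.5
grip_force: 0.0
t 8.95 d(mm) [0.2 0.3 0.4] yaw 75.59 roll 0.09 zaxis [-0.01  -0.007 -1.   ] pos [0.4283 0.0816 0.0024] F [-0.7 -0.2 -0.1] w 0.5002 g 0.0
time: 9.45
position: [0.4285, 0.0818, 0.0029]
tool_rot: [2.482, 1.926, -0.019]
contact_force: [-0.4, -0.5, 0.8]
width: 0.186
grip_force: 30.0
t 9.45 d(mm) [-0.1  0.1  0.9] yaw 75.62 roll 0.12 zaxis [-0.009 -0.008 -1.   ] pos [0.4285 0.0818 0.0029] F [-0.4 -0.5  0.8] w 0.1859 g 30.0
```

```bash
python3 -m pendant '[{"dx":0,"dy":0,"dz":-0.01,"roll":0,"jaw":1},{"dx":0,"dy":0,"dz":-0.02,"roll":0,"jaw":1},{"dx":0.01,"dy":0,"dz":-0.02,"roll":3,"jaw":1},{"dx":0.01,"dy":0,"dz":-0.03,"roll":3,"jaw":1},{"dx":0.01,"dy":0,"dz":-0.02,"roll":3,"jaw":1},{"dx":0.01,"dy":0,"dz":0,"roll":3,"jaw":1},{"dx":0,"dy":0,"dz":0,"roll":0,"jaw":1},{"dx":0,"dy":0,"dz":0,"roll":0,"jaw":1}]'
python3 to.py .4286 .0817 .002 75.5
cat > rd.py <<'E'
from h import *
s=r.state();R=Ro.from_rotvec(s['tool_rot']).as_matrix()
f=grab('wrist'); save(f,'w_%.1f.png'%s['time']); print(s['joint_pos'].round(2))
for k,z in (('reader_window',.017),('cradle',0),('cradle_mouth',.008),('plunger_face',.013)):
    for d in finder.landmark_of('wrist',k): print(k,round(d['conf'],2),np.array(d['position']).round(),atz(f,d['position'],z)[:2].round(4))
hsv=cv2.cvtColor(f['pixels'],cv2.COLOR_RGB2HSV); m=cv2.inRange(hsv,(50,140,120),(66,255,255))
for c in cv2.findContours(m,0,1)[0]:
    if cv2.contourArea(c)>300:
        w=np.array([atz(f,(p[0][1],p[0][0]),.017)[:2] for p in c],np.float32); e=cv2.fitEllipse(w*1000); print('green',cv2.boundingRect(c),e)
zc=s['position'][2]+.0016
for k in('dongle_centre','dongle_plug'):
    for d in finder.landmark_of('wrist',k): print(k,round(d['conf'],2),np.array(d['position']).round(),(1000*R.T@(atz(f,d['position'],zc)-s['position'])).round(1))
for d in finder.outline_of('wrist','dongle_centre')[:2]:
    c=max(cv2.findContours(d['mask'].astype(np.uint8),0,1)[0],key=cv2.contourArea)
    w=np.array([(R.T@(atz(f,(p[0][1],p[0][0]),zc+.003)-s['position']))[:2] for p in c],np.float32); print('dongle in tool',cv2.boundingRect(c),cv2.minAreaRect(w*1000), w.max(0)*1000)
E
python3 rd.py
```

```text
time: 10.25
position: [0.4402, 0.1144, 0.087]
tool_rot: [2.645, 1.683, -0.026]
contact_force: [0.0, -0.6, -1.0]
width: 0.187
grip_force: 30.0
t 10.25 d(mm) [-33.1   3.6  85.6] yaw 64.94 roll -10.56 zaxis [-0.011 -0.014 -1.   ] pos [0.4402 0.1144 0.087 ] F [ 0.  -0.6 -1. ] w 0.1870 g 30.0
[-0.1   0.79 -0.42  2.17  0.92  0.39 -1.73]
reader_window 0.72 [ 51. 296.] [0.4714 0.2145]
reader_window 0.71 [241. 616.] [0.6241 0.005 ]
reader_window 0.69 [200. 321.] [0.4456 0.1228]
reader_window 0.64 [101.  42.] [0.3145 0.2561]
cradle 0.87 [ 35. 588.] [0.6428 0.1461]
dongle_centre 0.9 [254. 316.] [ 6.3 -1.4 -1.7]
dongle_centre 0.79 [162. 429.] [52.1 48.6 -2.7]
dongle_plug 0.83 [132. 408.] [65.3 38.4 -2.9]
dongle_plug 0.76 [198. 321.] [35.1  1.1 -2.2]
dongle in tool (400, 126, 62, 70) ((53.4959831237793, 48.207557678222656), (11.18436336517334, 35.321624755859375), 46.9113655090332) [67.97191 62.68123]
dongle in tool (302, 198, 36, 110) ((7.159490585327148, 0.25843048095703125), (16.614805221557617, 58.22544860839844), 89.99043273925781) [36.273083  8.570192]
```

```bash
sed -i 's/(50,140,120),(66,/(50,120,140),(72,/' rd.py; python3 -m pendant '[{"dx":0.013,"dy":0,"dz":0,"roll":3,"jaw":1},{"dx":0.013,"dy":0,"dz":0,"roll":3,"jaw":1},{"dx":0.013,"dy":0,"dz":0,"roll":0,"jaw":1},{"dx":0.013,"dy":0,"dz":0,"roll":0,"jaw":1},{"dx":0,"dy":0,"dz":0,"roll":0,"jaw":1},{"dx":0,"dy":0,"dz":0,"roll":0,"jaw":1}]'
python3 to.py .4686 .208 .056; python3 rd.py
```

```text
time: 11.25
position: [0.4656, 0.1603, 0.0863]
tool_rot: [2.73, 1.541, -0.025]
contact_force: [0.4, 0.6, 0.1]
width: 0.189
grip_force: 30.0
t 11.25 d(mm) [ 42.9 -22.   29.6] yaw 58.90 roll None zaxis [-0.01  -0.013 -1.   ] pos [0.4656 0.1603 0.0863] F [0.4 0.6 0.1] w 0.1886 g 30.0
[-0.16  0.82 -0.45  2.06  0.81  0.47 -1.78]
reader_window 0.72 [143. 285.] [0.4718 0.2141]
reader_window 0.56 [277. 610.] [0.6247 0.0051]
cradle 0.86 [ 95. 556.] [0.6417 0.1458]
cradle_mouth 0.76 [ 60. 605.] [0.6696 0.1532]
plunger_face 0.45 [ 61. 617.] [0.6722 0.1509]
green (586, 255, 50, 36) ((625.3289184570312, 6.505814552307129), (30.887699127197266, 32.75415802001953), 119.41336059570312)
green (0, 158, 97, 98) ((304.2373046875, 261.0480651855469), (67.3279037475586, 72.02896118164062), 131.4958038330078)
green (259, 120, 54, 54) ((470.7272033691406, 211.57879638671875), (34.48831558227539, 34.781925201416016), 147.8834228515625)
dongle_centre 0.82 [220. 422.] [24.7 48.2 -2.1]
dongle_centre 0.73 [144. 282.] [ 60.1 -16.1  -2.6]
dongle_centre 0.6 [250. 320.] [ 8.8  0.4 -1.7]
dongle_plug 0.83 [198. 318.] [35.4 -0.4 -2.2]
dongle_plug 0.55 [196. 398.] [36.5 36.1 -2.3]
dongle in tool (302, 197, 37, 112) ((7.1049652099609375, 0.19763946533203125), (17.40719223022461, 59.281002044677734), 89.99772644042969) [36.745457  8.902102]
dongle in tool (389, 190, 66, 59) ((25.82862663269043, 46.95634460449219), (10.738927841186523, 36.620521545410156), 40.76786804199219) [40.032825 63.01525 ]
```

```bash
python3 -m pendant '[{"dx":0.01,"dy":-0.006,"dz":0.006,"roll":0,"jaw":1},{"dx":0.01,"dy":-0.006,"dz":0.006,"roll":0,"jaw":1},{"dx":0.01,"dy":-0.006,"dz":0.008,"roll":0,"jaw":1},{"dx":0.01,"dy":-0.004,"dz":0.01,"roll":0,"jaw":1},{"dx":0,"dy":0,"dz":0,"roll":0,"jaw":1},{"dx":0,"dy":0,"dz":0,"roll":0,"jaw":1}]'
python3 to.py .4673 .2064 .0555; python3 rd.py
```

```text
time: 12.25
position: [0.4669, 0.2058, 0.0553]
tool_rot: [2.73, 1.542, -0.026]
contact_force: [0.1, -0.0, 0.2]
width: 0.184
grip_force: 30.0
t 12.25 d(mm) [ 0.7  0.1 -0.2] yaw 58.91 roll None zaxis [-0.011 -0.014 -1.   ] pos [0.4669 0.2058 0.0553] F [ 0.1 -0.   0.2] w 0.1842 g 30.0
[-0.27  0.88 -0.41  2.02  0.83  0.44 -1.87]
cradle 0.8 [164. 613.] [0.6422 0.1452]
green (0, 233, 115, 84) ((305.8009033203125, 263.8446350097656), (58.847206115722656, 65.56371307373047), 31.483760833740234)
green (291, 194, 58, 49) ((471.0301208496094, 212.2746124267578), (32.253204345703125, 32.55670928955078), 40.324981689453125)
dongle_centre 0.88 [289. 460.] [-13.3  71.2  -1.5]
dongle_centre 0.59 [251. 317.] [ 8.1 -0.9 -1.7]
dongle_plug 0.73 [199. 322.] [34.7  1.4 -2.2]
dongle in tool (302, 197, 37, 112) ((7.089059829711914, 0.28992366790771484), (59.32943344116211, 16.886844635009766), 0.45221996307373047) [36.75381   8.816192]
dongle in tool (427, 260, 36, 16) ((0.8227458000183105, 60.90207290649414), (17.38648796081543, 8.24704647064209), 89.94683837890625) [ 4.943285 69.59914 ]
```

```bash
for i in 1 2; do python3 -m pendant '[{"dx":0,"dy":0,"dz":0,"roll":0,"jaw":1},{"dx":0,"dy":0,"dz":0,"roll":0,"jaw":1},{"dx":0,"dy":0,"dz":0,"roll":0,"jaw":1},{"dx":0,"dy":0,"dz":0,"roll":0,"jaw":1},{"dx":0,"dy":0,"dz":0,"roll":0,"jaw":1},{"dx":0,"dy":0,"dz":0,"roll":0,"jaw":1},{"dx":0,"dy":0,"dz":0,"roll":0,"jaw":1},{"dx":0,"dy":0,"dz":0,"roll":0,"jaw":1}]' | head -2; done
python3 - <<'E'
import cv2,glob
print(sorted(glob.glob('pics/w_*')))
a=cv2.imread('pics/w_12.2.png'); b=a if a is not None else cv2.imread('pics/w_12.3.png'); cv2.imwrite('pics/show.png',b)
E
```

```text
time: 13.45
position: [0.4673, 0.2058, 0.0558]
time: 14.25
position: [0.4673, 0.2057, 0.0558]
['pics/w_10.2.png', 'pics/w_11.2.png', 'pics/w_12.2.png']
```

View pics/show.png

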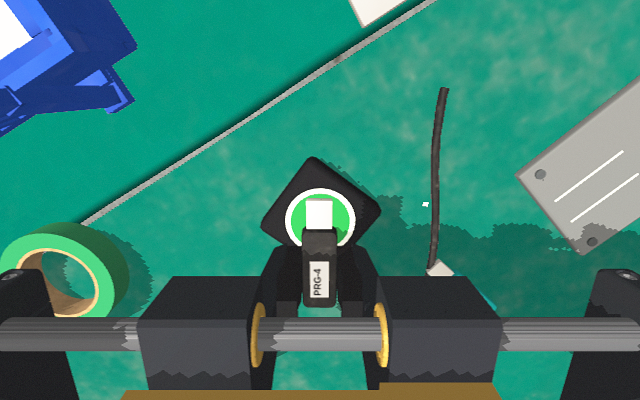

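Dongle PRG-4 is held over the ring at about (320,218), and it has been still for 2 s. Next is the cradle.

```bash
python3 -m pendant '[{"dx":0,"dy":0,"dz":-0.01,"roll":0,"jaw":1},{"dx":0,"dy":0,"dz":-0.015,"roll":7,"jaw":1},{"dx":0,"dy":0,"dz":-0.015,"roll":7,"jaw":1},{"dx":0,"dy":0,"dz":-0.01,"roll":7,"jaw":1},{"dx":0,"dy":0,"dz":0,"roll":7,"jaw":1},{"dx":0,"dy":0,"dz":0,"roll":7,"jaw":1},{"dx":0,"dy":0,"dz":0,"roll":7,"jaw":1},{"dx":0,"dy":0,"dz":0,"roll":7,"jaw":1}]'
python3 to.py .583 .135 .105 10
```

```text
time: 15.05
position: [0.4678, 0.2066, 0.1066]
tool_rot: [3.119, 0.261, -0.017]
contact_force: [-0.3, 0.8, 0.4]
width: 0.19
grip_force: 30.0
t 15.05 d(mm) [101.7  89.8   1.3] yaw 9.58 roll -0.42 zaxis [-0.01  -0.012 -1.   ] pos [0.4678 0.2066 0.1066] F [-0.3  0.8  0.4] w 0.1897 g 30.0
```

```bash
python3 -m pendant '[{"dx":0.02,"dy":0.018,"dz":0,"roll":0,"jaw":1},{"dx":0.02,"dy":0.018,"dz":0,"roll":0,"jaw":1},{"dx":0.02,"dy":0.018,"dz":0,"roll":0,"jaw":1},{"dx":0.02,"dy":0.018,"dz":0,"roll":0,"jaw":1},{"dx":0.02,"dy":0.018,"dz":0,"roll":0,"jaw":1},{"dx":0,"dy":0,"dz":0,"roll":0,"jaw":1},{"dx":0,"dy":0,"dz":0,"roll":0,"jaw":1}]'
python3 to.py .583 .135 .105 10; python3 rd.py
```

```text
time: 15.75
position: [0.5816, 0.1346, 0.106]
tool_rot: [3.119, 0.267, -0.018]
contact_force: [0.4, 1.1, -0.3]
width: 0.189
grip_force: 30.0
t 15.75 d(mm) [ 1.5 -0.2  0.9] yaw 9.79 roll -0.21 zaxis [-0.01  -0.012 -1.   ] pos [0.5816 0.1346 0.106 ] F [ 0.4  1.1 -0.3] w 0.1886 g 30.0
[-0.11  0.85 -0.36  1.74  0.47  0.65 -2.13]
reader_window 0.69 [117. 318.] [0.6443 0.1459]
cradle 0.89 [120. 320.] [0.6414 0.1441]
cradle_mouth 0.88 [ 77. 315.] [0.6702 0.1522]
green (478, 153, 48, 46) ((625.64208984375, 5.6568498611450195), (34.53338623046875, 34.983497619628906), 138.1068115234375)
dongle_centre 0.63 [253. 318.] [ 6.7 -1.5 -1.7]
dongle_plug 0.74 [197. 321.] [35.6  0.1 -2. ]
dongle in tool (302, 198, 36, 111) ((6.562877655029297, -0.7537994384765625), (58.713565826416016, 16.98862075805664), 0.0061955503188073635) [35.92016   7.740928]
```

```bash
cat > rect.py <<'E'
import sys
from h import *
# birds-eye at z: image rows = -x, cols = -y ; 5 px/mm
def rect(f,x0,x1,y0,y1,z,s=5):
    W,H=int((y1-y0)*1000*s),int((x1-x0)*1000*s); K=np.array(f['intrinsics']); Rc=f['Rw'].T; t=-Rc@f['c']
    P=[(x1,y1),(x1,y0),(x0,y0),(x0,y1)]
    src=[]
    for x,y in P:
        p=K@(Rc@np.array([x,y,z])+t); src.append(p[:2]/p[2])
    M=cv2.getPerspectiveTransform(np.float32(src),np.float32([(0,0),(W,0),(W,H),(0,H)]))
    return cv2.warpPerspective(f['pixels'][:,:,::-1],M,(W,H))
if __name__=='__main__':
    f=grab('wrist'); im=rect(f,.58,.73,.08,.21,.008,4); cv2.imwrite('pics/'+sys.argv[1],im)
    g=cv2.cvtColor(im,cv2.COLOR_BGR2GRAY)
    for l in sorted(cv2.createLineSegmentDetector().detect(g)[0][:,0],key=lambda l:-np.hypot(l[2]-l[0],l[3]-l[1]))[:16]:
        X=[.73-l[1]/4000,.73-l[3]/4000];Y=[.21-l[0]/4000,.21-l[2]/4000]
        a=np.degrees(np.arctan2(Y[1]-Y[0],X[1]-X[0])); print(np.round([X[0],Y[0],X[1],Y[1]],4),round((a+45)%90-45,1))
E
python3 rect.py bird.png
```

```text
[0.7302 0.0808 0.7074 0.2099] 10.0
[0.6871 0.194  0.5877 0.1714] 12.8
[0.5875 0.1705 0.604  0.0986] 12.9
[0.6003 0.1445 0.6444 0.1546] 12.9
[0.6481 0.138  0.604  0.1279] 12.8
[0.6437 0.1565 0.5996 0.1464] 12.8
[0.605  0.1261 0.6485 0.136 ] 12.8
[0.6983 0.1365 0.689  0.1771] 12.9
[0.7008 0.1802 0.7101 0.1398] 13.0
[0.6673 0.1386 0.6619 0.1623] 12.9
[0.6713 0.1742 0.6926 0.1788] 12.3
[0.6047 0.099  0.6249 0.1032] 11.7
[0.5854 0.1258 0.5822 0.1446] 9.7
[0.5829 0.1257 0.5802 0.1426] 9.2
[0.6921 0.1337 0.6755 0.1301] 12.0
[0.6912 0.1794 0.6879 0.1935] 13.1
```

View pics/bird.png

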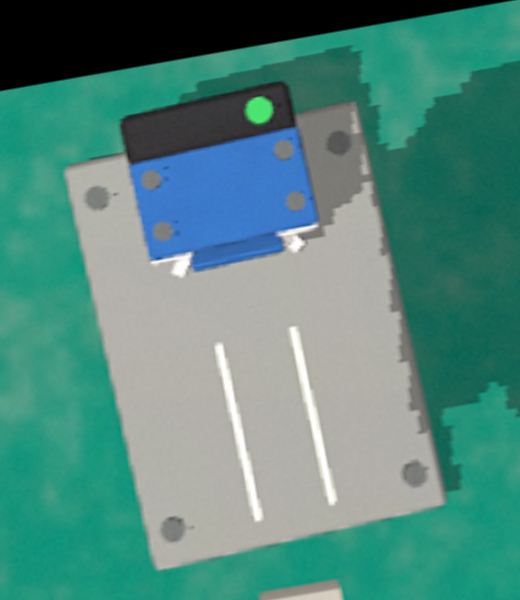

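The bird's-eye view shows the cradle turned about 12.85°. Its middle line passes (.602,.136), and the pocket mouth is near pixel (237,255).

```bash
python3 -m pendant '[{"dx":0,"dy":0,"dz":0.01,"roll":-3.05,"jaw":1},{"dx":0.01,"dy":0.001,"dz":0.015,"roll":0,"jaw":1},{"dx":0.01,"dy":0.001,"dz":0.015,"roll":0,"jaw":1},{"dx":0.01,"dy":0.001,"dz":0.015,"roll":0,"jaw":1},{"dx":0.01,"dy":0,"dz":0.015,"roll":0,"jaw":1},{"dx":0,"dy":0,"dz":0,"roll":0,"jaw":1},{"dx":0,"dy":0,"dz":0,"roll":0,"jaw":1}]'
python3 to.py .6212 .1406 .0109 12.85; python3 rect.py bird2.png; python3 rd.py
```

```text
time: 16.9
position: [0.6202, 0.14, 0.0351]
tool_rot: [3.11, 0.352, -0.019]
contact_force: [0.4, 0.2, 0.7]
width: 0.192
grip_force: 30.0
t 16.90 d(mm) [ 1.4 -0.6 24.2] yaw 12.92 roll 0.07 zaxis [-0.011 -0.013 -1.   ] pos [0.6202 0.14   0.0351] F [0.4 0.2 0.7] w 0.1919 g 30.0
[0.688  0.1941 0.5898 0.1718] 12.8
[0.6329 0.105  0.7041 0.1212] 12.9
[0.6946 0.1352 0.6852 0.1769] 12.8
[0.6975 0.1802 0.707  0.1391] 13.0
[0.5806 0.2099 0.5894 0.1702] 12.5
[0.6955 0.134  0.6707 0.1283] 12.9
[0.6053 0.143  0.5809 0.1376] 12.4
[0.5835 0.1261 0.6076 0.1319] 13.5
[0.7105 0.1052 0.7159 0.0814] 12.9
[0.6101 0.1002 0.6331 0.1053] 12.3
[0.6636 0.138  0.6585 0.1605] 12.7
[0.627  0.1314 0.6485 0.1362] 12.7
[0.6049 0.1009 0.6094 0.0804] 12.6
[0.667  0.1739 0.6862 0.1781] 12.2
[0.6437 0.1562 0.6247 0.1519] 12.6
[0.6285 0.1351 0.6461 0.139 ] 12.7
[-0.12  1.   -0.34  1.63  0.52  0.62 -2.09]
reader_window 0.59 [284. 546.] [0.6256 0.0072]
cradle 0.95 [198. 320.] [0.6422 0.1448]
cradle 0.6 [199. 322.] [0.6423 0.144 ]
cradle_mouth 0.74 [153. 318.] [0.6693 0.1524]
green (518, 257, 62, 54) ((625.7032470703125, 5.720443248748779), (34.90037536621094, 35.40711212158203), 139.7198486328125)
dongle_centre 0.75 [368. 326.] [-64.9   3.1  -0.7]
dongle_centre 0.6 [255. 318.] [ 5.9 -1.2 -1.7]
dongle_plug 0.92 [371. 289.] [-66.5 -17.4  -0.9]
dongle_plug 0.64 [200. 322.] [34.   0.6 -2. ]
dongle in tool (285, 352, 81, 32) ((-61.87846374511719, 2.3851375579833984), (43.47854995727539, 19.38851547241211), 85.32084655761719) [-50.838142  24.582798]
dongle in tool (302, 198, 37, 111) ((6.584766387939453, -0.2390737533569336), (58.756980895996094, 17.172277450561523), 0.016252435743808746) [35.9648    8.346643]
```

View pics/bird2.png

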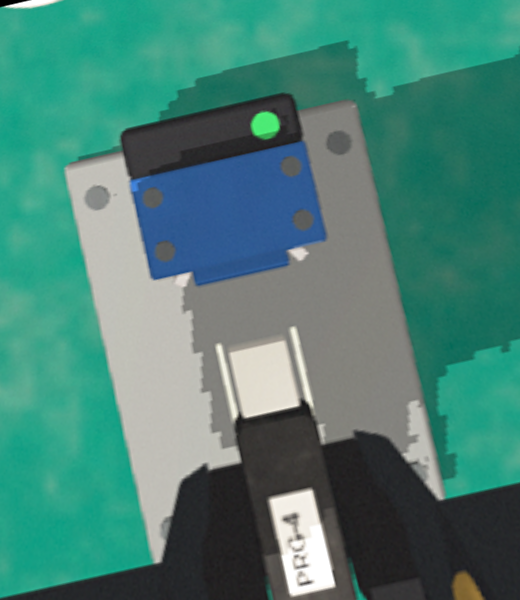

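```bash
python3 -m pendant '[{"dx":0.001,"dy":-0.0005,"dz":0.01,"roll":0,"jaw":1},{"dx":0,"dy":0,"dz":0.008,"roll":0,"jaw":1},{"dx":0,"dy":0,"dz":0.003,"roll":0,"jaw":1},{"dx":0,"dy":0,"dz":0.002,"roll":0,"jaw":1},{"dx":0,"dy":0,"dz":0,"roll":0,"jaw":1}]'
python3 to.py .6212 .1406 .0109 12.85
```

```text
time: 17.85
position: [0.6211, 0.1404, 0.0117]
tool_rot: [3.11, 0.352, -0.019]
contact_force: [-0.1, -0.3, -0.0]
width: 0.181
grip_force: 30.0
t 17.85 d(mm) [ 0.2 -0.2  0.8] yaw 12.91 roll 0.06 zaxis [-0.011 -0.013 -1.   ] pos [0.6211 0.1404 0.0117] F [-0.1 -0.3 -0. ] w 0.1809 g 30.0
```

```bash
python3 -m pendant '[{"dx":0,"dy":0,"dz":0.0005,"roll":0,"jaw":1},{"dx":0,"dy":0,"dz":0.0005,"roll":0,"jaw":1},{"dx":0,"dy":0,"dz":0,"roll":0,"jaw":1}]'
python3 to.py .6212 .1406 .0109 12.85
python3 -m pendant '[{"dx":0,"dy":0,"dz":0.0005,"roll":0,"jaw":1},{"dx":0,"dy":0,"dz":0,"roll":0,"jaw":1}]'
python3 to.py .6212 .1406 .0109 12.85
```

```text
time: 18.15
position: [0.6214, 0.1404, 0.0112]
tool_rot: [3.11, 0.352, -0.018]
contact_force: [0.4, -0.1, -0.8]
width: 0.187
grip_force: 30.0
t 18.15 d(mm) [-0.1 -0.3  0.3] yaw 12.90 roll 0.05 zaxis [-0.01  -0.013 -1.   ] pos [0.6214 0.1404 0.0112] F [ 0.4 -0.1 -0.8] w 0.1869 g 30.0
time: 18.35
position: [0.6214, 0.1403, 0.011]
tool_rot: [3.11, 0.352, -0.017]
contact_force: [-0.9, -0.8, 3.6]
width: 0.188
grip_force: 30.0
t 18.35 d(mm) [-0.2 -0.3  0.1] yaw 12.91 roll 0.06 zaxis [-0.01  -0.013 -1.   ] pos [0.6214 0.1403 0.011 ] F [-0.9 -0.8  3.6] w 0.1877 g 30.0
```

```bash
python3 -m pendant '[{"dx":0.003,"dy":-0.0001,"dz":0,"roll":0,"jaw":1},{"dx":0.003,"dy":0,"dz":0,"roll":0,"jaw":1},{"dx":0.003,"dy":0,"dz":0,"roll":0,"jaw":1},{"dx":0.003,"dy":0,"dz":0,"roll":0,"jaw":1},{"dx":0.002,"dy":0,"dz":0,"roll":0,"jaw":1},{"dx":0,"dy":0,"dz":0,"roll":0,"jaw":1}]'
python3 to.py .6436 .1457 .0109 12.85;python3 rd.py | grep tool; python3 rect.py bird3.png|head -1
```

```text
time: 18.95
position: [0.6338, 0.1434, 0.011]
tool_rot: [3.109, 0.352, -0.022]
contact_force: [-4.5, -0.6, 8.1]
width: 0.182
grip_force: 30.0
t 18.95 d(mm) [10.1 -0.1 -0.1] yaw 12.91 roll 0.06 zaxis [-0.012 -0.014 -1.   ] pos [0.6338 0.1434 0.011 ] F [-4.5 -0.6  8.1] w 0.1819 g 30.0
dongle in tool (301, 214, 37, 94) ((3.0477523803710938, -0.7480125427246094), (17.033836364746094, 50.494422912597656), 89.97909545898438) [28.2933     7.7770452]
[0.6871 0.1939 0.6179 0.1782] 12.8
```

View pics/bird3.png

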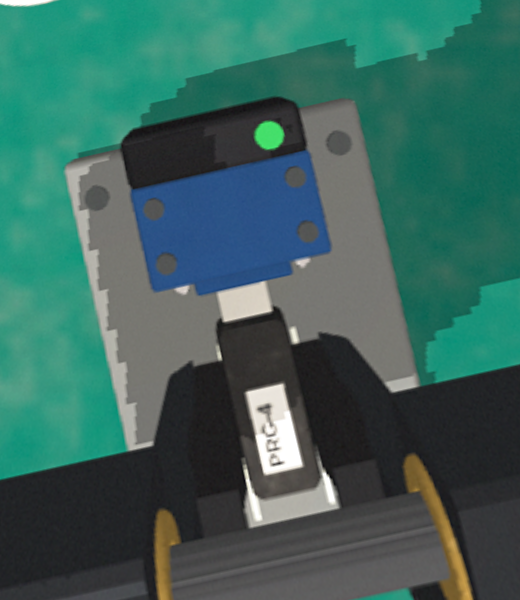

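```bash
python3 -m pendant '[{"dx":0,"dy":0,"dz":-0.0005,"roll":0,"jaw":1},{"dx":0.001,"dy":0,"dz":0,"roll":0,"jaw":1},{"dx":0.001,"dy":0,"dz":0,"roll":0,"jaw":1},{"dx":0,"dy":0,"dz":0,"roll":0,"jaw":1}]' | sed -n 2,4p
python3 -m pendant '[{"dx":0.001,"dy":0,"dz":0,"roll":0,"jaw":1},{"dx":0.001,"dy":0,"dz":0,"roll":0,"jaw":1},{"dx":0,"dy":0,"dz":0,"roll":0,"jaw":1}]'| sed -n 2,4p
python3 -m pendant '[{"dx":0.001,"dy":0,"dz":0,"roll":0,"jaw":1},{"dx":0.001,"dy":0,"dz":0,"roll":0,"jaw":1},{"dx":0,"dy":0,"dz":0,"roll":0,"jaw":1}]'| sed -n 2,4p
python3 to.py .6436 .1457 .0109 12.85
```

```text
position: [0.6364, 0.144, 0.011]
tool_rot: [3.11, 0.352, -0.02]
contact_force: [-3.6, -0.5, 5.4]
position: [0.6384, 0.1444, 0.011]
tool_rot: [3.11, 0.352, -0.02]
contact_force: [-3.1, -1.5, 5.6]
position: [0.6384, 0.1444, 0.011]
tool_rot: [3.109, 0.352, -0.026]
contact_force: [-7.3, -0.8, 8.9]
t 20.40 d(mm) [ 5.3 -0.1 -0. ] yaw 12.91 roll 0.06 zaxis [-0.015 -0.015 -1.   ] pos [0.6384 0.1444 0.011 ] F [-7.3 -0.8  8.9] w 0.1872 g 30.0
```

```bash
python3 -m pendant '[{"dx":0.001,"dy":0,"dz":-0.0005,"roll":0,"jaw":1},{"dx":0.001,"dy":0,"dz":0,"roll":0,"jaw":1},{"dx":0,"dy":0,"dz":0,"roll":0,"jaw":1}]' | sed -n 2,4p
python3 -m pendant '[{"dx":0.001,"dy":0,"dz":0,"roll":0,"jaw":1},{"dx":0.001,"dy":0,"dz":0,"roll":0,"jaw":1},{"dx":0,"dy":0,"dz":0,"roll":0,"jaw":1}]'| sed -n 2,4p
python3 to.py .6436 .1457 .0109 12.85;python3 rd.py | grep tool
```

```text
position: [0.6395, 0.1446, 0.011]
tool_rot: [3.108, 0.352, -0.029]
contact_force: [-8.2, -2.0, 8.1]
position: [0.6405, 0.1449, 0.011]
tool_rot: [3.108, 0.352, -0.032]
contact_force: [-10.5, -2.3, 10.6]
t 21.00 d(mm) [ 3.2 -0.1 -0. ] yaw 12.93 roll 0.08 zaxis [-0.019 -0.016 -1.   ] pos [0.6405 0.1449 0.011 ] F [-10.5  -2.3  10.6] w 0.1887 g 30.0
dongle in tool (302, 229, 36, 80) ((-1.0132884979248047, -0.6799821853637695), (43.76570510864258, 17.1291561126709), 0.3121068477630615) [20.905619   7.7895236]
```

```bash
python3 -m pendant '[{"dx":0.001,"dy":0,"dz":-0.0005,"roll":0,"jaw":1},{"dx":0.001,"dy":0,"dz":0,"roll":0,"jaw":1},{"dx":0,"dy":0,"dz":0,"roll":0,"jaw":1}]' | sed -n 2,4p
python3 -m pendant '[{"dx":0.001,"dy":0,"dz":-0.0005,"roll":0,"jaw":1},{"dx":0.001,"dy":0,"dz":0,"roll":0,"jaw":1},{"dx":0,"dy":0,"dz":0,"roll":0,"jaw":1}]'| sed -n 2,4p
python3 -m pendant '[{"dx":0.001,"dy":0,"dz":0,"roll":0,"jaw":1},{"dx":0.001,"dy":0,"dz":0,"roll":0,"jaw":1},{"dx":0,"dy":0,"dz":0,"roll":0,"jaw":1}]'| sed -n 2,4p
python3 to.py .6436 .1457 .0109 12.85;python3 rd.py | grep tool
```

```text
position: [0.6421, 0.1452, 0.011]
tool_rot: [3.107, 0.352, -0.033]
contact_force: [-10.8, -1.4, 7.9]
position: [0.6436, 0.1456, 0.0111]
tool_rot: [3.107, 0.352, -0.035]
contact_force: [-10.4, -2.5, 5.5]
position: [0.6444, 0.1457, 0.011]
tool_rot: [3.107, 0.353, -0.038]
contact_force: [-12.7, -2.0, 7.4]
t 22.30 d(mm) [-0.8 -0.2  0.1] yaw 12.94 roll 0.09 zaxis [-0.023 -0.017 -1.   ] pos [0.6444 0.1457 0.011 ] F [-12.7  -2.    7.4] w 0.1888 g 30.0
dongle in tool (302, 237, 36, 71) ((-2.7496299743652344, -0.6011466979980469), (16.776691436767578, 39.22266387939453), 89.95801544189453) [16.8568     7.7998676]
```

```bash
python3 -m pendant '[{"dx":0.001,"dy":0,"dz":0,"roll":0,"jaw":1},{"dx":0.001,"dy":0,"dz":0,"roll":0,"jaw":1},{"dx":0,"dy":0,"dz":0,"roll":0,"jaw":1}]' | sed -n 2,4p
python3 -m pendant '[{"dx":0.001,"dy":0,"dz":-0.0005,"roll":0,"jaw":1},{"dx":0.001,"dy":0,"dz":0,"roll":0,"jaw":1},{"dx":0,"dy":0,"dz":0,"roll":0,"jaw":1}]'| sed -n 2,4p
python3 to.py .6436 .1457 .0109 12.85;python3 rd.py | grep tool
```

```text
position: [0.6444, 0.1457, 0.011]
tool_rot: [3.105, 0.353, -0.044]
contact_force: [-15.6, -3.5, 11.7]
position: [0.6445, 0.1458, 0.011]
tool_rot: [3.104, 0.353, -0.051]
contact_force: [-19.7, -4.3, 13.4]
t 23.30 d(mm) [-0.9 -0.1  0.1] yaw 12.96 roll 0.11 zaxis [-0.03  -0.02  -0.999] pos [0.6445 0.1458 0.011 ] F [-19.7  -4.3  13.4] w 0.1839 g 30.0
dongle in tool (301, 238, 37, 69) ((-2.7760696411132812, -0.5008420944213867), (17.146732330322266, 38.56536865234375), 89.21770477294922) [16.409231  8.294195]
dongle in tool (238, 145, 166, 131) ((28.140249252319336, 0.0187530517578125), (63.74076461791992, 71.11544036865234), 0.405396431684494) [59.97631 35.59223]
```

```bash
python3 -m pendant '[{"dx":0,"dy":0,"dz":0,"roll":0,"jaw":1},{"dx":0,"dy":0,"dz":0,"roll":0,"jaw":1},{"dx":0,"dy":0,"dz":0,"roll":0,"jaw":1},{"dx":0,"dy":0,"dz":0,"roll":0,"jaw":1},{"dx":0,"dy":0,"dz":0,"roll":0,"jaw":1}]'; python3 rect.py bird4.png|head -1
```

```text
time: 24.2
position: [0.6445, 0.1457, 0.011]
tool_rot: [3.104, 0.353, -0.05]
contact_force: [-19.4, -4.2, 13.0]
width: 0.186
grip_force: 30.0
[0.6087 0.1039 0.5944 0.1693] 12.3
```

View pics/bird4.png

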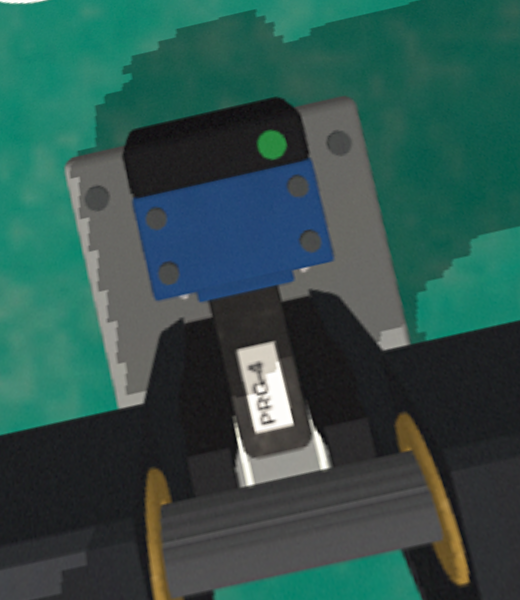

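The plug is fully under the lip at about (245,290), the dongle is straight, and the push is steady at 20 N against the stop. Handing the job in.

```bash
python3 -c "
from plant import r; print(r.close_job())"
```

```text
the job is handed in; nothing more can be done
None
```

I showed the black dongle over the small black reader's window for about 2 s, then pushed it plug first under the blue lip to a hard stop after about 6 mm, and handed the job in with it still gripped and pressed at about 20 N; the plunger itself can't be seen under the lip, so "fully back" is inferred from that stop, and the bystanders were left alone.

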